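Set the flour mill to coarse

ROBOT

A 6-joint arm with a two-finger parallel gripper is mounted at the origin on the work surface. World frame = base frame: x ahead of the robot, y to its left, z up, the work surface at z = 0. Lengths are in m, angles in rad, forces in N, time in s.
With the tool pointing down it reaches from about 0.3 to 0.775 m from the base axis. Payload 14.6 kg.
Tool frame: the origin (TCP) lies midway between the tips of the shut fingers; the grasp point (between the pads) lies 19 mm behind it; z points along the fingers, y is the line along which they close (so a half turn about z gives the same grasp; the last joint's range is limited). The gripper opens to 94 mm and grips with 3 to 60 N. Pads are 16 mm wide; open, the fingers measure 119 mm over their backs; the gripper's body (75 mm by 177 mm) begins 78 mm behind the grasp point.
Start: joints at [1.083, 0.3, 1.521, -0, 1.321, -0.067], TCP at [0.225, 0.502, 0.205] pointing down, gripper open.
Joint ranges: [-3.03, 3.03], [-0.79, 2.21], [0.23, 2.52], [-1.04, 4.18], [0, 3.07], [-2.55, 2.55]. Speed limits (rad/s): [2.22, 2.22, 2.57, 3.14, 3.14, 3.14].

INTERFACE

Orientations are given as [roll, pitch, yaw] about the fixed x, y, z axes, in that order (R = Rz(yaw) Ry(pitch) Rx(roll)).
In Python, from station import telemetry, optics, ctrl gives the robot as it stands.
- The arm moves only by the tool carry_out, never from a script. Its argument "plan" is a list that holds one entry, the list of rows, each a list of 7 numbers: the shift along the tool's x, y, z in mm, then the turn, a rotation vector about the tool's x, y, z in rad, then the finger opening in mm, from 0 to 94. A call has 1 to 20 rows; each row shifts and turns the commanded pose from where the row before left it, along the tool's axes as they then stand; what a row does not reach is not made up. A row lasts 1/12 s, in which the tool goes at most 41.7 mm and 7.16 degrees, less where a joint would pass 70% of its speed; a pose out of reach is approached as far as the arm can. A call with a gripper value outside its range is refused whole. The fingers move at their own pace and stop on an object; "squeeze" is the grip in N (left out, the last holds). Time passes only in rows, so rows that do not move let the fingers close. It gives the time, the measured TCP pose, the force, the opening and the grip force at its end, in the units of the state.
- telemetry.get_obs(): the state, without advancing time (a new reading comes with each control period).
- optics.camera(name): name is "scene" or "side" or "wrist"; returns a dict with "pixels" (480x640x3 uint8, red, green, blue), "intrinsics" (3x3 intrinsics, pixels), "dist_coeffs" ([k1, k2, p1, p2, k3] as OpenCV has them; the pictures are not rectified), "origin" and "rotation" of the camera in the world. Camera axes: x right, y down, z forward; pixel columns grow to the right and rows downward; lengths in m; the calibration is good to about 2 mm. A picture is of the moment at which its call begins. There is no depth.
- ctrl.hand_in(): hands the job in; it is judged then, once.
The state is a dict: "time_s": time; "qpos": joint angles; "joint_vel": joint speeds; "tau": joint torques, N m; "ee_pos": TCP position; "eef_rot": TCP orientation; "force": force on the tool from outside, world axes, zero at the start; "moment": the same for the moment, N m; "grip_width": finger opening in m; "grip_force": force on a finger pad.
Only numpy, scipy, OpenCV 4.12 (cv2) and the standard library are available. Lean on these libraries where they do the work, as an engineer would, in place of code of your own. Each camera call takes 0.05 s, during which the arm holds its last target. There are 200 camera calls.

TASK

Set the square wooden flour mill to coarse: turn the small handwheel on its top clockwise, over several grasps, until its pointer stands at the bar-shaped mark on the dial, then let go. Leave the round steel coffee mill's setting as it is, and don't shift the glass jar.

Things in the scene. Friction and masses are not known exactly. Their poses are not given: they have to be found in the camera images.
- flour_wheel (a joint): Flour mill's handwheel angle, growing clockwise from above; starts 0 to 1.0. Pointer is at round studs (10 mm) at 0, 1.4, 2.8, at the bar mark (18 mm long radially, 9 wide, 10 high) at 4.2; stops at 0 and 5.0. Pointer direction from the mill's x (to its back), anticlockwise from above: -1.04 minus this angle. Friction 0.12 N m; stays where left.
- flour_grip (a point): On the wheel's upright axis, mid-height of the rim; x to the mill's back, z up; does not turn. Wheel: black, 62 mm across, rim 22 mm high, gripped across from above at any yaw. Pointer reaches 63 mm from the axis, its top 33 mm below this point; dial plate 50 mm below, marks 66-84 mm from the axis. Mill: fixed wooden box 220x180x150 mm high, left or right, with a 9 mm strip on top at the back.
- coffee_pointer (a point): Tip of the pointer of the other mill, a round steel drum 184 mm across and 150 mm high, fixed, with the same dial, wheel and pointer. The tip lies 62 mm from that wheel's axis, 36 mm below mid-height of its rim. To be left alone.
- jar: Amber glass jar with a steel lid, 72 mm across, 110 mm high, loose, standing between the mills; origin at the centre of its underside, z up. A white mug and a green wine bottle also stand about.
Not all that is in view belongs to the job. Leave any blue or purple look-alike of the jar alone.

How it is judged:
At the end, for the whole second after the job is handed in: The flour mill's wheel is at rest with its pointer at the bar-shaped mark (wheel angle 4.2 rad, within 0.22 rad), the coffee mill's pointer tip is within 15 mm of where it was, and the jar stands upright within 40 mm of where it was (value of joint flour_wheel between 3.98 and 4.42 rad and velocity of joint flour_wheel between -0.05 and 0.05 rad/s and distance of coffee_pointer from where it was at the start of the episode below 0.015 m and distance of jar from where it was at the start of the episode below 0.04 m and angle between jar's own z axis and vertical below 0.2 rad); the robot touches nothing.
It fails at once if the coffee mill's wheel is turned (pointer tip moved over 15 mm) (distance of coffee_pointer from where it was at the start of the episode above 0.015 m).
It fails at once if the jar is shifted over 40 mm or knocked over (distance of jar from where it was at the start of the episode above 0.04 m or angle between jar's own z axis and vertical above 0.35 rad).
It also fails if it takes over 48 s, if anything falls off the work surface, if the arm or the gripper's body presses on something with over 40 N, if the wrist force passes 120 N, or if a joint passes its speed limit or range.

## Working session

There is one attempt and no reset: what is moved stays moved. The work goes in short steps, Python scripts to look and compute and a tool call to move; the robot and the scene stay as the last step left them, time stands still between calls to the robot, and variables do not carry over. Pictures are saved under pics/ and viewed, at most 10 in all, crops included, and the job is handed in when it is done.

Besides the shell and the picture viewer there is one more tool, called after ">>>" in YAML: its name, and indented under it one key for each argument. carry_out: Moves the arm, as the interface text tells. Its arguments: {"type":"object","properties":{"plan":{"type":"array","items":{"type":"array","items":{"type":"array","items":{"type":"number"}}}},"squeeze":{"type":"number"}},"required":["plan"]}

```bash
mkdir -p pics; cat > h.py <<'E'
import numpy as np, cv2
from station import telemetry, optics, ctrl
def shot(n,f):
    c=optics.camera(n); cv2.imwrite(f,c["pixels"][:,:,::-1]); np.savez(f[:-4]+'.npz',**{k:np.array(v) for k,v in c.items()}); return c
def ray(c,uv):
    K=np.array(c["intrinsics"],float);D=np.array(c["dist_coeffs"],float)
    p=cv2.undistortPoints(np.array(uv,float).reshape(-1,1,2),K,D).reshape(-1,2)
    d=np.c_[p,np.ones(len(p))]@np.array(c["rotation"]).T
    return np.array(c["origin"]),d
def plane(c,uv,z):
    o,d=ray(c,uv); return o+d*((z-o[2])/d[:,2])[:,None]
def proj(c,P):
    R=np.array(c["rotation"]);rv=cv2.Rodrigues(R.T)[0];t=-R.T@np.array(c["origin"])
    return cv2.projectPoints(np.array(P,float).reshape(-1,1,3),rv,t,np.array(c["intrinsics"],float),np.array(c["dist_coeffs"],float))[0].reshape(-1,2)
E
python3 - <<'E'
from h import *
a=shot("scene","pics/s1.png");b=shot("side","pics/d1.png")
for c in(a,b):print(c["origin"],np.round(c["rotation"],2).tolist())
print(telemetry.get_obs())
E
```

```text
[ 1.02707982 -0.06846705  0.86816793] [-2.53, 0.02, 1.43]
[ 0.34954929 -0.60691174  0.73164894] [-2.32, -0.02, -0.27]
{'time_s': 0.1, 'qpos': array([ 1.08341463e+00,  3.00417078e-01,  1.52145381e+00,  6.38978485e-06,
        1.32066523e+00, -6.65925202e-02]), 'joint_vel': array([ 6.23722555e-04, -2.28341388e-03,  9.42749677e-04, -4.16261670e-04,
        9.23862843e-05, -9.52257541e-04]), 'tau': array([ 1.14144509e-04, -5.32642972e+01, -3.53285873e+01,  7.09508127e-02,
        2.34074582e-02,  2.04866421e-05]), 'ee_pos': array([0.22456836, 0.50184648, 0.20496979]), 'eef_rot': array([-3.14065169e+00, -6.89572099e-05,  2.72080186e+00]), 'force': array([-1.05707091,  0.14949834,  0.20669865]), 'moment': array([-0.00849562, -0.00075094, -0.02979777]), 'grip_force': 0.0, 'grip_width': 0.09374203778499948}
```

View pics/s1.png

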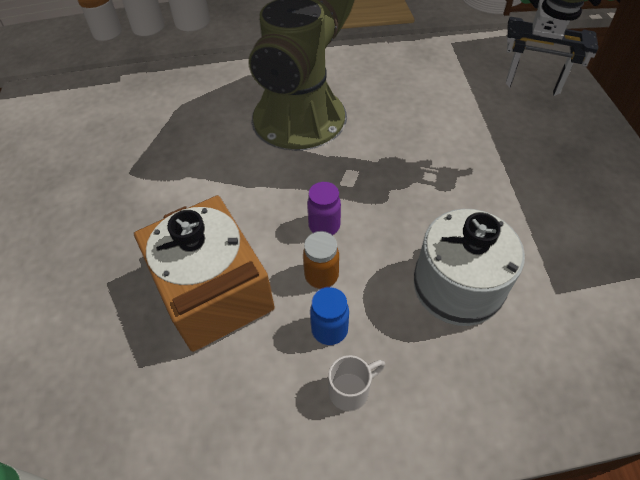

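View pics/d1.png

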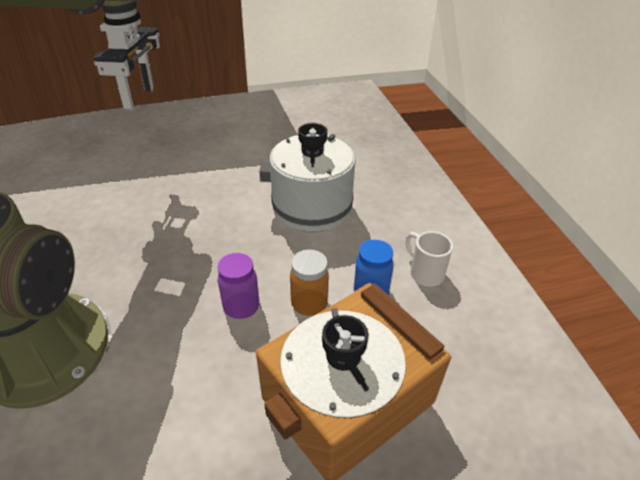

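The scene view shows the flour mill on the left: wooden box, wheel at about (187,226), pointer tip at (160,247), bar mark at (232,240). The coffee mill is on the right, wheel at (482,230). The jars are purple (324,208), amber with a steel lid (321,260) and blue (330,316). The amber one is the job's jar. The side view shows the flour wheel at (345,340).

The flour mill is the square wooden box with the strip at its back, not the steel drum at (470,260). I'll confirm that in one crop and measure it.

```bash
cat >> h.py <<'E'
from scipy.spatial.transform import Rotation as Ro
def load(f):
    c=dict(np.load(f)); r=c["rotation"]
    if r.size==3: c["rotation"]=Ro.from_euler('xyz',r).as_matrix()
    return c
E
python3 - <<'E'
from h import *
a=load('pics/s1.npz');b=load('pics/d1.npz')
for n,c,box in(('s',a,(130,190,250,300)),('d',b,(260,300,430,425))):
    im=c["pixels"]; hsv=cv2.cvtColor(im,cv2.COLOR_RGB2HSV)
    x0,y0,x1,y1=box
    roi=np.zeros(im.shape[:2],np.uint8); roi[y0:y1,x0:x1]=255
    w=cv2.inRange(hsv,(0,0,150),(180,50,255))&roi
    k=cv2.connectedComponentsWithStats(w)
    cs,_=cv2.findContours(w,cv2.RETR_EXTERNAL,cv2.CHAIN_APPROX_NONE)
    h=cv2.convexHull(max(cs,key=cv2.contourArea)).reshape(-1,2)
    for z in(.150,.156):
        P=plane(c,h,z)[:,:2]; (cx,cy),r=cv2.minEnclosingCircle(P.astype(np.float32)*1000); print(n,z,cx,cy,r)
    bl=cv2.inRange(hsv,(0,0,0),(180,255,60))&roi
    print(n,'black',[s.tolist() for s in cv2.connectedComponentsWithStats(bl)[2] if s[4]>15])
x=cv2.resize(a["pixels"][190:300,130:260],None,fx=5,fy=5,interpolation=cv2.INTER_CUBIC)
cv2.imwrite('pics/c1.png',x[:,:,::-1])
E
```

```text
s 0.15 488.984375 -243.798828125 86.36444854736328
s 0.156 493.47991943359375 -242.33401489257812 85.64289093017578
s black [[0, 0, 640, 480, 305988], [156, 210, 49, 41, 1108], [228, 241, 10, 3, 20], [207, 278, 43, 22, 71]]
d 0.15 468.5582275390625 -213.87855529785156 123.70704650878906
d 0.156 467.33062744140625 -217.93289184570312 122.43095397949219
d black [[0, 0, 640, 480, 305614], [323, 316, 45, 75, 1567]]
```

View pics/c1.png

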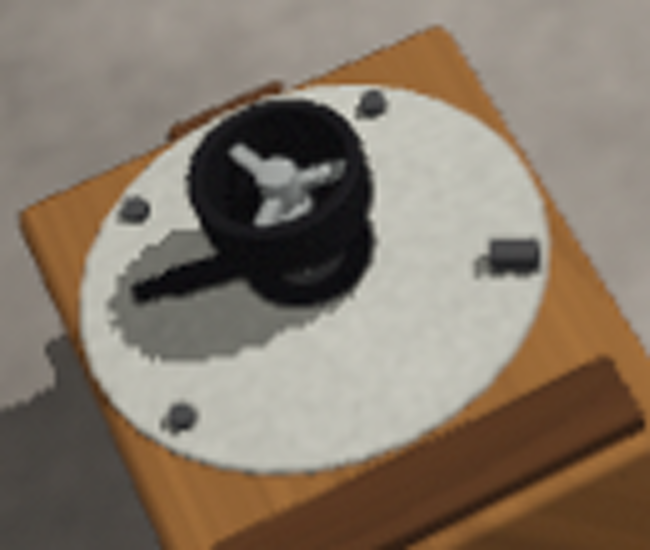

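The crop confirms the flour mill. The pointer tip is at (157,248), studs are at (166,273), (157,232) and (204,211), and the bar is at (232.6,241). Going clockwise, the pointer sits between stud 0 and stud 1.4.

```bash
python3 - <<'E'
from h import *
a=load('pics/s1.npz');b=load('pics/d1.npz')
def tri(p,q):
    o1,d1=ray(a,[p]);o2,d2=ray(b,[q]);d1=d1[0];d2=d2[0]
    s=np.linalg.lstsq(np.c_[d1,-d2],o2-o1,rcond=None)[0]
    A=o1+s[0]*d1;B=o2+s[1]*d2;return (A+B)/2,np.linalg.norm(A-B)
S=[(166.2,273.4),(157,231.8),(204.4,210.6)]
# side guesses
for p,q in [(S[0],(396,376)),(S[1],(332,406)),(S[2],(290,355)),((157,248.4),(365,388)),((186.2,224),(345,334))]: print(p,np.round(tri(p,q)[0],4),round(tri(p,q)[1],4))
for z in(.15,.155,.16,.165):
    P=plane(a,S+[(232.6,241.2)],z)[:,:2]
    A=np.c_[2*P,np.ones(4)];x=np.linalg.lstsq(A,(P**2).sum(1),rcond=None)[0];c=x[:2]
    v=P-c;an=np.arctan2(v[:,1],v[:,0]);t=plane(a,[(157,248.4)],z+.012)[0,:2]-c
    print(z,c,np.linalg.norm(v,axis=1),an,'yaws',(an+1.04+np.array([0,1.4,2.8,4.2]))%6.283,'ptr',np.arctan2(t[1],t[0]),np.linalg.norm(t))
E
```

```text
(166.2, 273.4) [ 0.55   -0.2899  0.1523] 0.0023
(157, 231.8) [ 0.4548 -0.3107  0.1526] 0.0014
(204.4, 210.6) [ 0.4198 -0.2216  0.1539] 0.0026
(157, 248.4) [ 0.5013 -0.304   0.1646] 0.0005
(186.2, 224) [ 0.4896 -0.2425  0.2062] 0.0031
0.15 [ 0.48713158 -0.24472667] [0.07539906 0.07505137 0.07545361 0.07510002] [-0.64040833 -2.05576081  2.83085981  1.44968479] yaws [0.39959167 0.38423919 0.38785981 0.40668479] ptr -1.3675239834383004 0.06157854145439362
0.155 [ 0.49089078 -0.24349952] [0.07487412 0.07452885 0.07492829 0.07457717] [-0.64040833 -2.05576081  2.83085981  1.44968479] yaws [0.39959167 0.38423919 0.38785981 0.40668479] ptr -1.3664317266340789 0.061135045176956705
0.16 [ 0.49464999 -0.24227237] [0.07434918 0.07400633 0.07440297 0.07405431] [-0.64040833 -2.05576081  2.83085981  1.44968479] yaws [0.39959167 0.38423919 0.38785981 0.40668479] ptr -1.3653235081011696 0.060691622901037655
0.165 [ 0.4984092  -0.24104523] [0.07382424 0.07348381 0.07387765 0.07353145] [-0.64040833 -2.05576081  2.83085981  1.44968479] yaws [0.39959167 0.38423919 0.38785981 0.40668479] ptr -1.3641989781611856 0.06024827626057077
```

The mill's yaw is 0.395 and the wheel axis is at about (0.489, -0.244). The grip height is about 0.199, the wheel angle about 0.72, so it needs about 3.48 rad clockwise (+rz of the tool). First I'll rise and cross over.

>>> carry_out:
  plan:
    - [[0,0,-25,0,0,0,94],[0,0,-35,0,0,0,94],[0,0,-35,0,0,0,94],[-12,-13,0,0,0,0,94],[-24,-25,0,0,0,0,94],[-25,-26,0,0,0,0,94],[-25,-26,0,0,0,0,94],[-25,-26,0,0,0,0,94],[-25,-26,0,0,0,0,94],[-25,-26,0,0,0,0,94],[-25,-26,0,0,0,0,94],[-25,-26,0,0,0,0,94],[-25,-26,0,0,0,0,94],[-25,-26,0,0,0,0,94],[-25,-26,0,0,0,0,94],[-25,-26,0,0,0,0,94],[-25,-26,0,0,0,0,94],[-25,-26,0,0,0,0,94],[-25,-26,0,0,0,0,94],[-25,-26,0,0,0,0,94]]
  squeeze: 30

```text
time_s: 1.77
ee_pos: [0.4251, -0.0584, 0.3003]
eef_rot: [3.142, -0.0, 2.721]
force: [1.6, 1.2, -0.4]
grip_width: 0.0941
grip_force: 0.0
```

>>> carry_out:
  plan:
    - [[-25,-26,0,0,0,0,94],[-25,-26,0,0,0,0,94],[-25,-26,0,0,0,0,94],[-25,-26,0,0,0,0,94],[-20,-20,0,0,0,0,94],[-10,-10,0,0,0,0,94],[0,0,0,0,0,0,94],[0,0,0,0,0,0,94],[0,0,0,0,0,0,94]]

```text
time_s: 2.52
ee_pos: [0.4887, -0.2312, 0.3004]
eef_rot: [3.141, -0.0, 2.721]
force: [0.0, 0.1, -0.2]
grip_width: 0.094
grip_force: 0.0
```

Now a closer measurement with the wrist camera.

```bash
python3 - <<'E'
from h import *
shot("wrist","pics/w1.png");c=load('pics/w1.npz')
print(c["origin"],proj(c,[[.489,-.2437,.21],[.489,-.2437,.199]]))
E
```

```text
[ 0.42111306 -0.2010959   0.48006072] [[300.24068848 248.46733104]
 [300.75477757 244.65279611]]
```

View pics/w1.png

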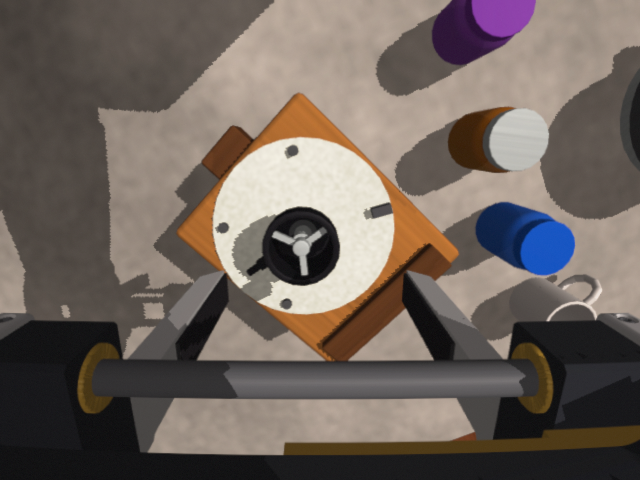

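The wrist view shows the wheel centre at (301,245.5), within about 2 mm of the prediction, the bar mark at (380,211) and the pointer tip at (252,271). Next I descend and close.

>>> carry_out:
  plan:
    - [[-4,-11.5,10,0,0,0,94],[0,0,20,0,0,0,94],[0,0,20,0,0,0,94],[0,0,20,0,0,0,94],[0,0,20,0,0,0,94],[0,0,18,0,0,0,94],[0,0,10,0,0,0,94],[0,0,0,0,0,0,94],[0,0,0,0,0,0,50],[0,0,0,0,0,0,50],[0,0,0,0,0,0,50],[0,0,0,0,0,0,50],[0,0,0,0,0,0,50],[0,0,0,0,0,0,50]]
  squeeze: 30

```text
time_s: 3.73
ee_pos: [0.4884, -0.2434, 0.183]
eef_rot: [3.14, 0.001, 2.721]
force: [3.0, 6.7, 2.8]
grip_width: 0.0621
grip_force: 30.0
```

>>> carry_out:
  plan:
    - [[0,0,0,0,0,0.05,50],[0,0,0,0,0,0.1,50],[0,0,0,0,0,0.1,50],[0,0,0,0,0,0.1,50],[0,0,0,0,0,0.1,50],[0,0,0,0,0,0.1,50],[0,0,0,0,0,0.1,50],[0,0,0,0,0,0.1,50],[0,0,0,0,0,0.1,50],[0,0,0,0,0,0.1,50],[0,0,0,0,0,0.1,50],[0,0,0,0,0,0.1,50],[0,0,0,0,0,0.1,50],[0,0,0,0,0,0.1,50],[0,0,0,0,0,0.1,50],[0,0,0,0,0,0.1,50],[0,0,0,0,0,0.1,50],[0,0,0,0,0,0.1,50],[0,0,0,0,0,0,50],[0,0,0,0,0,0,50]]

```text
time_s: 5.4
ee_pos: [0.4896, -0.2431, 0.1831]
eef_rot: [3.139, -0.003, 0.971]
force: [12.9, 7.4, -0.6]
grip_width: 0.0624
grip_force: 30.0
```

>>> carry_out:
  plan:
    - [[0,0,0,0,0,0,94],[0,0,0,0,0,0,94],[0,0,0,0,0,0,94],[0,0,0,0,0,0,94],[0,0,0,0,0,0,94]]

```text
time_s: 5.82
ee_pos: [0.4877, -0.2442, 0.1825]
eef_rot: [-3.142, 0.0, 0.971]
force: [-0.6, -0.4, 0.0]
grip_width: 0.0912
grip_force: 0.0
```

```bash
python3 - <<'E'
from h import *
a=shot("scene","pics/s2.png");shot("wrist","pics/w2.png")
x=cv2.imread('pics/w2.png');y=cv2.resize(cv2.imread('pics/s2.png')[180:310,100:280],None,fx=3,fy=3)
cv2.imwrite('pics/m2.png',np.hstack([cv2.resize(x[100:400,140:480],(400,353)),cv2.resize(y,(400,353))]))
E
```

```text
(no output)
```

View pics/m2.png

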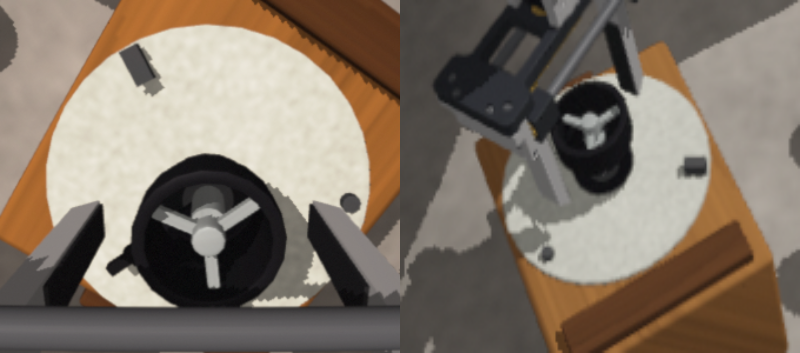

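The left half of the picture (wrist) shows the pointer tip at crop (112,268), i.e. wrist pixel (235,328). The fingers are clear of the wheel. The bar is at crop (138,65).

```bash
python3 - <<'E'
from h import *
c=load('pics/w2.npz')
for z in (.162,.165):
    p=plane(c,[(235,328),(246,321)],z)[:,:2]-[.489,-.2435]
    print(np.linalg.norm(p,axis=1),(-1.04+.395-np.arctan2(p[:,1],p[:,0]))%6.283)
E
```

```text
[0.06239774 0.05378495] [2.45919223 2.452767  ]
[0.06081817 0.05232979] [2.47372439 2.46957638]
```

>>> carry_out:
  plan:
    - [[1,0.5,0,0,0,-0.05,94],[0,0,0,0,0,-0.1,94],[0,0,0,0,0,-0.1,94],[0,0,0,0,0,-0.1,94],[0,0,0,0,0,-0.1,94],[0,0,0,0,0,-0.1,94],[0,0,0,0,0,-0.1,94],[0,0,0,0,0,-0.1,94],[0,0,0,0,0,-0.1,94],[0,0,0,0,0,-0.1,94],[0,0,0,0,0,-0.1,94],[0,0,0,0,0,-0.1,94],[0,0,0,0,0,-0.1,94],[0,0,0,0,0,-0.1,94],[0,0,0,0,0,-0.1,94],[0,0,0,0,0,-0.1,94],[0,0,0,0,0,-0.1,94],[0,0,0,0,0,-0.1,94],[0,0,0,0,0,0,94],[0,0,0,0,0,0,94]]

```text
time_s: 7.58
ee_pos: [0.4888, -0.2436, 0.1825]
eef_rot: [-3.142, 0.0, 2.718]
force: [-0.9, -0.8, 0.1]
grip_width: 0.094
grip_force: 0.0
```

>>> carry_out:
  plan:
    - [[0,0,0,0,0,0,50],[0,0,0,0,0,0,50],[0,0,0,0,0,0,50],[0,0,0,0,0,0,50],[0,0,0,0,0,0,50],[0,0,0,0,0,0,50]]

```text
time_s: 8.08
ee_pos: [0.4889, -0.2435, 0.1825]
eef_rot: [3.142, 0.0, 2.72]
force: [-0.0, 0.2, 0.1]
grip_width: 0.0608
grip_force: 30.0
```

The wheel is at 2.465 with no slip, so 1.735 rad remain.

>>> carry_out:
  plan:
    - [[0,0,0,0,0,0.035,50],[0,0,0,0,0,0.1,50],[0,0,0,0,0,0.1,50],[0,0,0,0,0,0.1,50],[0,0,0,0,0,0.1,50],[0,0,0,0,0,0.1,50],[0,0,0,0,0,0.1,50],[0,0,0,0,0,0.1,50],[0,0,0,0,0,0.1,50],[0,0,0,0,0,0.1,50],[0,0,0,0,0,0.1,50],[0,0,0,0,0,0.1,50],[0,0,0,0,0,0.1,50],[0,0,0,0,0,0.1,50],[0,0,0,0,0,0.1,50],[0,0,0,0,0,0.1,50],[0,0,0,0,0,0.1,50],[0,0,0,0,0,0.1,50],[0,0,0,0,0,0,50],[0,0,0,0,0,0,50]]

```text
time_s: 9.75
ee_pos: [0.4894, -0.2434, 0.1825]
eef_rot: [3.141, -0.001, 0.985]
force: [4.8, 0.2, -2.0]
grip_width: 0.0611
grip_force: 30.0
```

>>> carry_out:
  plan:
    - [[0,0,0,0,0,0,94],[0,0,0,0,0,0,94],[0,0,0,0,0,0,94],[0,0,0,0,0,0,94],[0,0,0,0,0,0,94],[0,0,-10,0,0,0,94],[0,0,-20,0,0,0,94],[0,0,-30,0,0,0,94],[0,0,-30,0,0,0,94],[0,0,-20,0,0,0,94],[0,0,-10,0,0,0,94],[0,0,0,0,0,0,94],[0,0,0,0,0,0,94]]

```text
time_s: 10.83
ee_pos: [0.4887, -0.2435, 0.3018]
eef_rot: [-3.141, 0.0, 0.986]
force: [0.6, 0.9, 0.3]
grip_width: 0.0939
grip_force: 0.0
```

```bash
python3 - <<'E'
from h import *
shot("wrist","pics/w3.png")
E
```

```text
(no output)
```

View pics/w3.png

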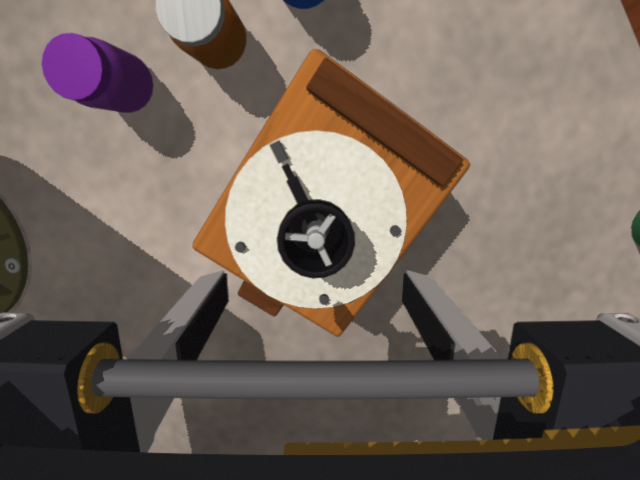

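The pointer, with its tip near (287,166), lines up with the bar mark at (280,151). The gripper is open and clear, and the amber jar is standing. Handing in.

```bash
python3 - <<'E'
from h import *
c=load('pics/w3.npz');p=plane(c,[(287,166)],.164)[0,:2]-[.489,-.2435]
print((-1.04+.395-np.arctan2(p[1],p[0]))%6.283, ctrl.hand_in())
E
```

```text
the job is handed in; nothing more can be done
4.238289214723698 None
```

The flour mill's wheel is at the bar mark (measured 4.24 rad, target 4.2 ± 0.22) after two grasps, the gripper is clear, I touched neither the coffee mill nor the jar, and the job is handed in; it returned no verdict.

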